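# Show the apprentice the ring-flattening job

## Robot

A 6-joint arm with a two-finger parallel gripper is mounted at the origin on a cart in front of the work surface, level with it; the furniture and walls round the work are solid. World frame = base frame: x ahead of the robot, y to its left, z up, the work surface at z = 0. Lengths are in m, angles in rad, forces in N, time in s.
With the tool pointing down it reaches from about 0.425 to 0.95 m from the base axis. Payload 3.5 kg.
Tool frame: the origin (TCP) lies between the finger pads, 19 mm behind the fingertips; this is the grasp point; z points along the fingers, y is the line along which they close (so a half turn about z gives the same grasp; the last joint's range is limited). The gripper opens to 85 mm and grips with 20 to 120 N. Pads are 22 mm wide; open, the fingers measure 114 mm over their backs; the gripper's body (76 mm by 85 mm) begins 54 mm behind the grasp point. The pads swing forward as they close: fully open they stand 13 mm farther back than shut.
Start: joints at [1.103, 0.286, 1.577, -0, 1.279, -0.15], TCP at [0.211, 0.641, 0.25] pointing down, gripper open.
Joint ranges: [-2.77, 2.77], [-0.9, 2.22], [0.21, 2.48], [-1.53, 4.67], [0.24, 2.81], [-2.84, 2.84]. Speed limits (rad/s): [2.79, 2.79, 3.14, 3.14, 3.14, 3.14].

## Interface

Orientations are given as a unit quaternion [x, y, z, w].
In Python, from plant import * gives the robot as it stands.
- The arm moves only by the tool move_arm, never from a script. Its argument "moves" is a list of rows, each a list of 3 entries, a list of its own where there are three numbers: the opening, from 0 (shut) to 1 (fully open), then the shift along the tool's x, y, z in m, then the turn, a rotation vector about the tool's x, y, z in rad. A call has exactly 10 rows; each row shifts and turns the commanded pose from where the row before left it, along the tool's axes as they then stand; what a row does not reach is not made up. A row lasts 1/12 s, in which the tool goes at most 41.7 mm and 7.16 degrees, less where a joint would pass 70% of its speed; a pose out of reach is approached as far as the arm can. A call is refused whole if a number of a shift passes 0.0417 or a number of a turn 0.125, either way. A call with a gripper value outside its range is refused whole. The fingers move at their own pace and stop on an object; "grip_force" is the grip in N (left out, the last holds). Time passes only in rows, so rows that do not move let the fingers close, or fill a call up. It gives the time, the measured TCP pose, the force, the opening and the grip force at its end, in the units of the state.
- get_state(): the state, without advancing time (a new reading comes with each control period).
- read_camera(name): name is "side" or "top" or "wrist"; returns the picture (400x640x3 uint8, red, green, blue); there is no depth.
- camera_params(name): a dict with "fx", "fy", "cx", "cy" (pixels), "rvec" (rotation vector, rad) and "tvec" (3), from world to camera coordinates, as OpenCV has them; the wrist camera has in their place "tool_from_camera" (4x4, takes a point from camera to tool coordinates, whose origin is the TCP and whose axes are the flange's). Camera axes: x right, y down, z forward; pixel columns grow to the right and rows downward; lengths in m; the calibration is good to about 2 mm. A picture is of the moment at which its call begins: read the wrist's pose just before it. camera_params takes no time and is no camera call.
- sign_off(): hands the job in; it is judged then, once.
The state is a dict: "time": time; "qpos": joint angles; "dq": joint speeds; "joint_efforts": joint torques, N m; "eef_pos": TCP position; "tcp_rot": TCP orientation; "contact_force": force on the tool from outside, world axes, zero at the start; "wrist_torque": the same for the moment, N m; "opening": opening from 0.0 (shut) to 1.0 (fully open); "finger_force": force on a finger pad.
Only numpy, scipy, OpenCV 4.12 (cv2) and the standard library are available. Lean on these libraries where they do the work, as an engineer would, in place of code of your own. Each camera call takes 0.05 s, during which the arm holds its last target. There are 200 camera calls.

## Task

Show the apprentice the ring-flattening job by pointing straight down with the fingertips, touching nothing: first at the middle of the hammer's steel head, then at the middle of the steel block, then at the middle of the black lid on the small pot. Each time stay 2 seconds with the fingertips 2 to 3 cm above the spot; keep high in between and point at nothing else. Finish with the hand raised at least 10 cm above the pot and everything left where it lies.

Things in the scene. Friction and masses are not known exactly. Their poses are not given: they have to be found in the camera images.
- chasing_hammer: loose chasing hammer lying flat on the bench, wooden handle and polished steel head, 187 mm long, 77 mm across the head, 25 mm tall at the head; origin on the bench under the middle of its length, z up; its y axis runs along the handle away from the head (head centre at y = -77 mm, handle end at y = +93 mm), its x axis along the head. Any yaw.
- hammer_head (a point): centre of the upper side of the hammer's steel head, 25 mm above the bench; the head is 77 mm by 25 mm there, its long side across the handle. The spot to point at.
- steel_block: loose square grey steel bench block, 75 x 75 x 16 mm; origin at the centre of its underside, z up
- block_top (a point): centre of the steel block's upper face, 16 mm above the bench. The spot to point at.
- screw_pot: small loose pot with a translucent white body and a black lid, 45 mm across, 35 mm tall; origin at the centre of its underside, z up. One of three pots that swap places.
- black_lid (a point): centre of the black lid's top, 35 mm above the bench. The spot to point at.
- flux_pot: bystander: small white pot with a white lid and orange band, 49 mm across, 32 mm tall; origin at the centre of its underside
- burn_gel: bystander: blue and white jar with a white lid, 38 mm across, 66 mm tall; origin at the centre of its underside. It is the tallest thing among the work.
- wax_block: bystander: orange-brown wax block, 32 x 50 x 14 mm; origin at the centre of its underside
Mind the look-alikes: they are no part of the job. There is more than one size of the screw_pot; the one meant has the size given above.

How it is judged:
On the way, in this order (a step that is already met when the one before it is completed fails the run):
1. the fingertips point down at the hammer's head, close above it, and dwell (horizontal distance between the grasp point and hammer_head below 0.02 m and z of the grasp point in the frame of hammer_head between 0 and 0.07 m and angle between the grasp point's own z axis and vertical above 2.6 rad), for 1.5 s.
2. the fingertips point down at the middle of the steel block, close above it, and dwell (horizontal distance between the grasp point and block_top below 0.02 m and z of the grasp point in the frame of block_top between 0 and 0.07 m and angle between the grasp point's own z axis and vertical above 2.6 rad), for 1.5 s.
3. the fingertips point down at the middle of the black lid, close above it, and dwell (horizontal distance between the grasp point and black_lid below 0.02 m and z of the grasp point in the frame of black_lid between 0 and 0.07 m and angle between the grasp point's own z axis and vertical above 2.6 rad), for 1.5 s.
At the end, for the whole second after the job is handed in: After the three dwells in order (1.5 s each, TCP within 20 mm sideways and 70 mm above the spot, tool within 30 degrees of straight down), the TCP is over 105 mm above the black lid, and hammer, block, pots and wax rest within 8 mm of their starts (z of the grasp point in the frame of black_lid above 0.105 m and distance of each of chasing_hammer, steel_block, screw_pot, flux_pot, burn_gel, wax_block from where it was at the start of the episode below 0.008 m and linear speed of each of chasing_hammer, steel_block, screw_pot, flux_pot, burn_gel, wax_block below 0.02 m/s); the robot touches nothing.
It fails at once if the robot touches something (more than 0.5 N) (contact force between any of the fingers, the arm and anything else above 0.5 N).
It fails at once if the hammer, block, a pot or the wax is moved or lifted by more than 8 mm (distance of any of chasing_hammer, steel_block, screw_pot, flux_pot, burn_gel, wax_block from where it was at the start of the episode above 0.008 m).
It fails at once if the robot points at the wrong thing: TCP within 20 mm sideways of the middle of the orange-banded pot, blue jar or wax block and less than 70 mm above its top ((horizontal distance between the grasp point and flux_pot below 0.02 m and z of the grasp point in the frame of flux_pot below 0.102 m) or (horizontal distance between the grasp point and burn_gel below 0.02 m and z of the grasp point in the frame of burn_gel below 0.136 m) or (horizontal distance between the grasp point and wax_block below 0.02 m and z of the grasp point in the frame of wax_block below 0.084 m)).
It also fails if it takes over 51 s, if anything falls off the work surface, if the arm or the gripper's body presses on something with over 40 N, if the wrist force passes 120 N, or if a joint passes its speed limit or range.

## Working session

There is one attempt and no reset: what is moved stays moved. The work goes in short steps, Python scripts to look and compute and a tool call to move; the robot and the scene stay as the last step left them, time stands still between calls to the robot, and variables do not carry over. Pictures are saved under pics/ and viewed, at most 10 in all, crops included, and the job is handed in when it is done.

Besides the shell and the picture viewer there is one more tool, called after "Call:" as name(argument=value, ...), one argument or row to a line, values as JSON. move_arm: Moves the arm, as the interface text tells. Its arguments: {"type":"object","properties":{"moves":{"type":"array"},"grip_force":{"type":"number"}},"required":["moves"]}

```bash
mkdir -p pics; python3 - <<'E'
from plant import *
import cv2
s=get_state();print(s)
for n in("top","side"):
    im=read_camera(n);cv2.imwrite(f"pics/{n}0.png",im[:,:,::-1]);print(n,camera_params(n))
print(camera_params("wrist"))
E
```

```text
{'time': 0.0, 'qpos': array([ 1.10299701e+00,  2.87157533e-01,  1.57815443e+00,  5.11246168e-06,
        1.27859350e+00, -1.49971852e-01]), 'dq': array([-0.00186837,  0.00098913, -0.00013439, -0.00011425,  0.00195208,
        0.00041777]), 'joint_efforts': array([ 1.42135883e-03, -4.05988491e+01, -2.92627680e+01, -6.36132836e-05,
        5.93276738e-03, -1.69068908e-06]), 'eef_pos': array([0.21061786, 0.64066527, 0.24866476]), 'tcp_rot': array([ 1.58246345e-01,  9.87398986e-01, -1.10093484e-03, -3.53875992e-04]), 'contact_force': array([-0.22285813,  0.22027264,  1.14541247]), 'wrist_torque': array([ 0.01074982, -0.04433979,  0.05803428]), 'finger_force': 0.0, 'opening': 1.0001459318302228}
top {'fx': 369.5232738312941, 'fy': 369.5232738312941, 'cx': 318.1526265637573, 'cy': 200.75832328613927, 'rvec': array([ 2.17557719, -2.18884136,  0.08497091]), 'tvec': array([-0.08092509,  0.54583163,  0.9096382 ])}
side {'fx': 435.2820181650538, 'fy': 435.2820181650538, 'cx': 322.07631908662, 'cy': 198.84939196734794, 'rvec': array([ 1.9481096 , -0.23522971,  0.14022777]), 'tvec': array([-0.55440342,  0.05498966,  1.04998472])}
{'fx': 324.67653997141593, 'fy': 324.67653997141593, 'cx': 316.36878363135827, 'cy': 203.69355917935835, 'tool_from_camera': array([[ 4.15950864e-04, -9.46206792e-01, -3.23562256e-01,
         8.31104717e-02],
       [ 9.99999700e-01,  1.82244239e-04,  7.52590878e-04,
        -5.05503437e-04],
       [-6.53139243e-04, -3.23562473e-01,  9.46206584e-01,
        -1.24510665e-01],
       [ 0.00000000e+00,  0.00000000e+00,  0.00000000e+00,
         1.00000000e+00]])}
```

View pics/top0.png

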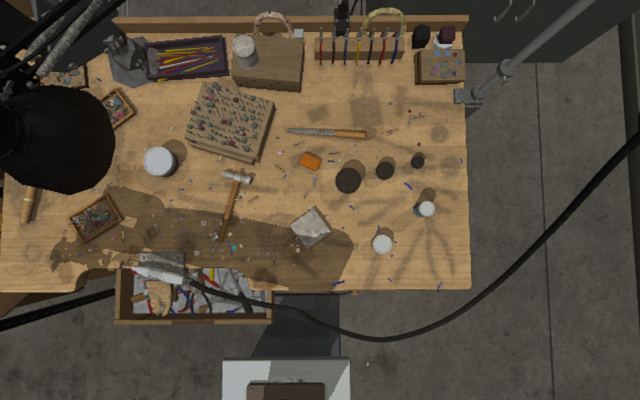

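View pics/side0.png

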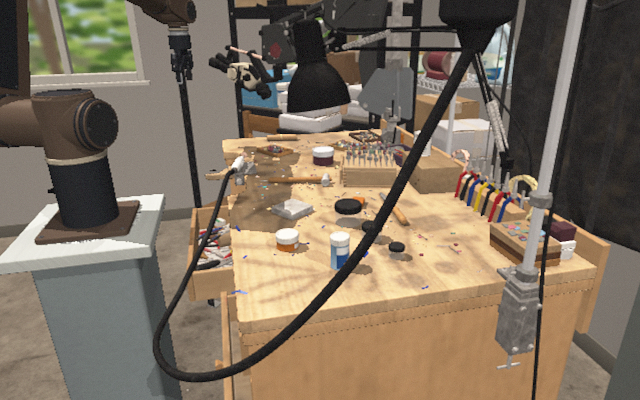

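The top view shows the hammer head at (237,177), the steel block at (311,228) and three black-lidded pots at (348,180), (385,170) and (418,160). The flux pot is at (382,244), the gel at (425,209) and the wax at (310,161). A lamp hangs at upper left, and a cable crosses in front of the bench.

```bash
cat >h.py <<'E'
from plant import *
import cv2,numpy as np
def cam(n):
    p=camera_params(n);R=cv2.Rodrigues(p["rvec"])[0];return p,R,-R.T@p["tvec"]
def ray(n,u,v):
    p,R,c=cam(n);d=R.T@[(u-p["cx"])/p["fx"],(v-p["cy"])/p["fy"],1];return c,d/np.linalg.norm(d)
def plane(n,u,v,z):
    c,d=ray(n,u,v);return c+d*(z-c[2])/d[2]
def proj(n,P):
    p,R,c=cam(n);q=R@np.array(P)+p["tvec"];return q[0]/q[2]*p["fx"]+p["cx"],q[1]/q[2]*p["fy"]+p["cy"]
E
python3 - <<'E'
from h import *
np.set_printoptions(precision=3,suppress=True)
print(cam("top")[2],cam("side")[2], proj("top",[.21,.64,.25]),proj("top",[0,0,0]))
im=cv2.imread("pics/top0.png")
hsv=cv2.cvtColor(im,cv2.COLOR_BGR2HSV)
m=(hsv[...,2]<70).astype('uint8'); m[:145]=0;m[200:]=0;m[:,:325]=0;m[:,440:]=0
for c in cv2.findContours(m,0,2)[0]:
    if cv2.contourArea(c)>60:
        (u,v),r=cv2.minEnclosingCircle(c);a=cv2.contourArea(c)
        x,y,w,h=cv2.boundingRect(c)
        print("dark",u,v,r,"bbox",(x,y,w,h),plane("top",u,v,.035),"diam",2*np.sqrt(a/np.pi)/369.5*(cam("top")[2][2]-.035))
for z in(0,.1,.2,.3,.4,.5):
    print(z,[plane("top",u,v,z)[:2] for u,v in((290,325),(370,338),(470,310),(550,240),(610,170))])
print([plane("top",u,v,0)[:2] for u,v in((115,20),(470,20),(470,290),(0,290))])
cv2.imwrite("pics/c1.png",cv2.resize(im[135:270,205:445],None,fx=3.3,fy=3.3,interpolation=2))
sd=cv2.imread("pics/side0.png")
cv2.imwrite("pics/c2.png",cv2.resize(sd[140:290,220:420],None,fx=4,fy=4,interpolation=2))
E
```

```text
[ 0.473 -0.084  0.949] [ 0.326 -1.054  0.442] (np.float64(-76.50972555663606), np.float64(376.2080654716091)) (np.float64(285.2783426727096), np.float64(422.49207471257466))
dark 348.1775207519531 180.34823608398438 13.035826683044434 bbox (336, 168, 26, 26) [ 0.595 -0.159  0.035] diam 0.06077511602448017
dark 384.5 170.5 9.300638198852539 bbox (376, 162, 18, 18) [ 0.619 -0.25   0.035] diam 0.04210438481460145
dark 417.0 161.5 6.946321964263916 bbox (411, 155, 13, 14) [ 0.641 -0.332  0.035] diam 0.031084756403861758
0 [array([ 0.235, -0.012]), array([ 0.201, -0.212]), array([ 0.269, -0.465]), array([ 0.443, -0.676]), array([ 0.622, -0.842])]
0.1 [array([ 0.26 , -0.019]), array([ 0.23 , -0.198]), array([ 0.29 , -0.425]), array([ 0.446, -0.614]), array([ 0.607, -0.762])]
0.2 [array([ 0.285, -0.027]), array([ 0.259, -0.185]), array([ 0.312, -0.385]), array([ 0.449, -0.551]), array([ 0.591, -0.682])]
0.3 [array([ 0.31 , -0.034]), array([ 0.287, -0.171]), array([ 0.333, -0.344]), array([ 0.452, -0.489]), array([ 0.575, -0.602])]
0.4 [array([ 0.335, -0.042]), array([ 0.316, -0.158]), array([ 0.355, -0.304]), array([ 0.456, -0.426]), array([ 0.56 , -0.522])]
0.5 [array([ 0.36, -0.05]), array([ 0.345, -0.144]), array([ 0.377, -0.264]), array([ 0.459, -0.364]), array([ 0.544, -0.442])]
[array([1.036, 0.457]), array([ 1.03 , -0.494]), array([ 0.318, -0.467]), array([0.326, 0.721])]
```

View pics/c1.png

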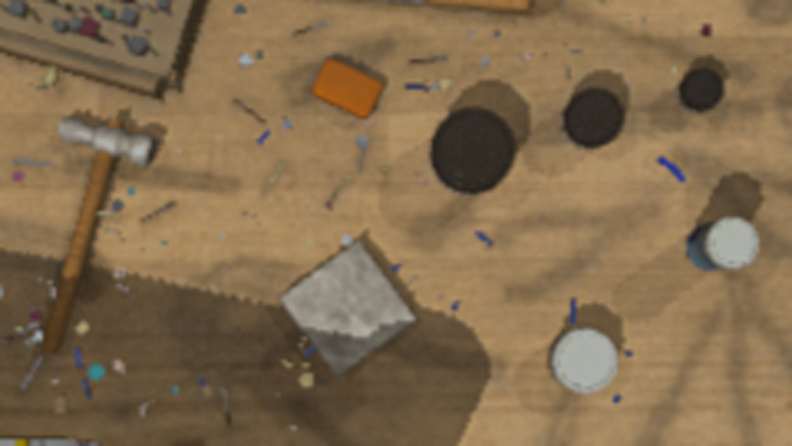

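View pics/c2.png

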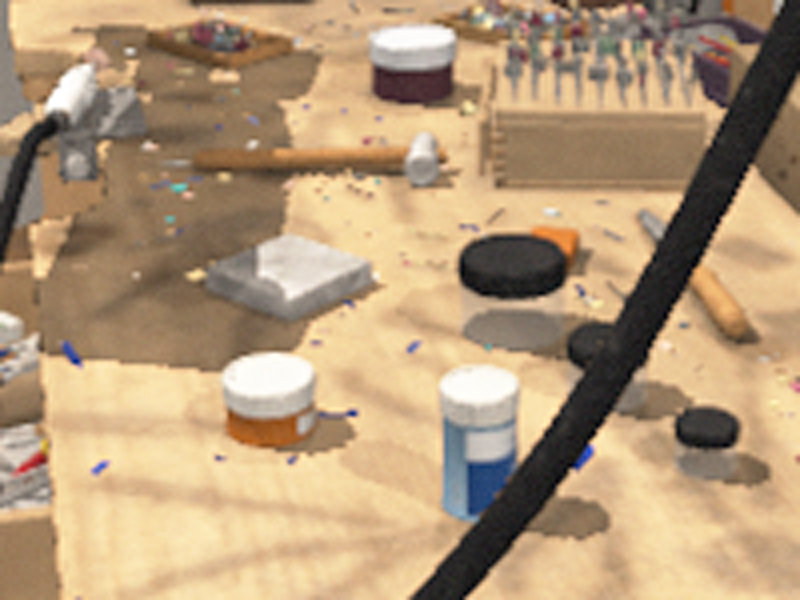

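The candidates are the black lids at (348,180), about 61 mm across, (384,170), about 42–45 mm, and (417,161), about 31 mm. The middle one at (384,170) matches the 45 mm size, and the crops confirm three clear-bodied pots with black lids. Next I locate the targets and the overhead cable and lamp in 3D.

```bash
python3 - <<'E'
from h import *
np.set_printoptions(precision=3,suppress=True)
def tri(a,b):
    c1,d1=ray("top",*a);c2,d2=ray("side",*b)
    t=np.linalg.lstsq(np.c_[d1,-d2],c2-c1,rcond=None)[0]
    p,q=c1+t[0]*d1,c2+t[1]*d2;return (p+q)/2,np.linalg.norm(p-q)
side=np.array([(470,45),(453,90),(430,145),(405,190),(382,230),(355,268),(325,302),(290,335),(250,362),(205,376),(170,368),(158,345),(165,300),(180,255),(200,215),(225,175)],float)
fine=np.vstack([np.linspace(side[i],side[i+1],30) for i in range(len(side)-1)])
for a in((195,283),(240,303),(290,325),(330,335),(370,338),(410,332),(470,305),(510,275),(550,238),(590,190),(625,145)):
    r=[(tri(a,b)) for b in fine[::3]];e=np.array([x[1] for x in r])
    idx=[i for i in range(1,len(e)-1) if e[i]<=e[i-1] and e[i]<=e[i+1] and e[i]<.02]
    print(a,[(r[i][0],round(e[i],3),fine[::3][i].astype(int)) for i in idx])
print("lamp",tri((45,125),(318,85)),"rim", plane("top",115,140,.3),plane("top",115,140,.5))
# targets
im=cv2.imread("pics/top0.png");hsv=cv2.cvtColor(im,cv2.COLOR_BGR2HSV)
g=((hsv[...,1]<60)&(hsv[...,2]>75)).astype('uint8')
def blob(m,x0,y0,x1,y1):
    k=np.zeros_like(m);k[y0:y1,x0:x1]=m[y0:y1,x0:x1]
    c=max(cv2.findContours(k,0,2)[0],key=cv2.contourArea);return cv2.minAreaRect(c)
for n,b,z in(("block",(285,200,338,255),.016),("head",(218,165,256,190),.02),("flux",(365,228,400,262),.032),("gel",(417,198,440,220),.066)):
    r=blob(g,*b);print(n,r,plane("top",*r[0],z))
o=((hsv[...,0]<15)&(hsv[...,1]>190)).astype('uint8');r=blob(o,292,145,328,175);print("wax",r,plane("top",*r[0],.014))
r=[proj("side",plane("top",384.5,170.5,.035))];print("pot in side",r)
for n,uv,z in(("head",(237,177),.025),("block",(311,228),.016)):print(n,proj("side",plane("top",*uv,z)))
E
```

```text
(195, 283) [(array([ 0.194,  0.575, -1.053]), np.float64(0.004), array([217, 372]))]
(240, 303) [(array([ 0.139,  0.274, -0.765]), np.float64(0.005), array([194, 373])), (array([0.292, 0.112, 0.01 ]), np.float64(0.001), array([215, 190]))]
(290, 325) [(array([ 0.108,  0.026, -0.503]), np.float64(0.0), array([170, 368])), (array([ 0.221, -0.007, -0.059]), np.float64(0.002), array([190, 234]))]
(330, 335) [(array([ 0.123, -0.121, -0.31 ]), np.float64(0.001), array([160, 348])), (array([ 0.175, -0.116, -0.124]), np.float64(0.001), array([171, 281]))]
(370, 338) [(array([ 0.173, -0.226, -0.101]), np.float64(0.001), array([165, 300]))]
(410, 332) [(array([ 0.176, -0.348, -0.145]), np.float64(0.0), array([163, 356])), (array([ 0.225, -0.304,  0.037]), np.float64(0.0), array([178, 258]))]
(470, 305) [(array([ 0.267, -0.495, -0.073]), np.float64(0.001), array([208, 375]))]
(510, 275) [(array([ 0.356, -0.563,  0.013]), np.float64(0.002), array([265, 351]))]
(550, 238) [(array([ 0.452, -0.597,  0.128]), np.float64(0.002), array([339, 285]))]Traceback (most recent call last):
  File "<stdin>", line 10, in <module>
  File "<stdin>", line 4, in tri
  File "h.py", line 6, in ray
    p,R,c=cam(n);d=R.T@[(u-p["cx"])/p["fx"],(v-p["cy"])/p["fy"],1];return c,d/np.linalg.norm(d)
          ~~~^^^
  File "h.py", line 4, in cam
    p=camera_params(n);R=cv2.Rodrigues(p["rvec"])[0];return p,R,-R.T@p["tvec"]
ValueError: time passes only in moves, steps and waits
```

The cable hangs below bench level in front and rises only at y ≈ -0.6, clear of the path. I'll cache the calibration to get around that error, then measure the rest.

```bash
sed -i 's/^def cam(n)/from functools import lru_cache\n@lru_cache(None)\ndef cam(n)/' h.py; cat >m.py <<'E'
from h import *
np.set_printoptions(precision=3,suppress=True)
def tri(a,b):
    c1,d1=ray("top",*a);c2,d2=ray("side",*b)
    t=np.linalg.lstsq(np.c_[d1,-d2],c2-c1,rcond=None)[0]
    p,q=c1+t[0]*d1,c2+t[1]*d2;return (p+q)/2,np.linalg.norm(p-q)
for a,b in(((590,190),(400,200)),((590,190),(415,175)),((625,145),(445,110)),((625,145),(430,145))):print(tri(a,b))
print("lamp",tri((45,125),(318,85)),"rim", plane("top",115,140,.3),plane("top",115,140,.5))
im=cv2.imread("pics/top0.png");hsv=cv2.cvtColor(im,cv2.COLOR_BGR2HSV)
g=((hsv[...,1]<60)&(hsv[...,2]>75)).astype('uint8')
def blob(m,x0,y0,x1,y1):
    k=np.zeros_like(m);k[y0:y1,x0:x1]=m[y0:y1,x0:x1]
    c=max(cv2.findContours(k,0,2)[0],key=cv2.contourArea);return cv2.minAreaRect(c)
for n,b,z in(("block",(285,200,338,255),.016),("head",(218,165,256,190),.02),("flux",(365,228,400,262),.032),("gel",(417,198,440,220),.066)):
    r=blob(g,*b);print(n,r,plane("top",*r[0],z))
o=((hsv[...,0]<15)&(hsv[...,1]>190)).astype('uint8');r=blob(o,292,145,328,175);print("wax",r,plane("top",*r[0],.014))
r=[proj("side",plane("top",384.5,170.5,.035))];print("pot in side",r)
for n,uv,z in(("head",(237,177),.025),("block",(311,228),.016)):print(n,plane("top",*uv,z),proj("side",plane("top",*uv,z)))
E
python3 m.py
```

```text
(array([ 0.537, -0.603,  0.242]), np.float64(0.018882423461411155))
(array([ 0.546, -0.591,  0.266]), np.float64(0.006459703554221733))
(array([ 0.598, -0.583,  0.347]), np.float64(0.024320091655903157))
(array([ 0.59 , -0.6  ,  0.315]), np.float64(0.056265640699766556))
lamp (array([0.673, 0.453, 0.236]), np.float64(0.01590019530306889)) rim [0.635 0.278 0.3  ] [0.585 0.166 0.5  ]
block ((308.94000244140625, 226.9199981689453), (33.400001525878906, 30.000003814697266), 53.130104064941406) [ 0.48  -0.061  0.016]
head ((236.60000610351562, 176.20001220703125), (28.460494995117188, 8.854375839233398), 18.434947967529297) [0.609 0.122 0.02 ]
flux ((381.5, 243.5), (19.0, 19.0), 90.0) [ 0.438 -0.24   0.032]
gel ((425.5, 208.5), (15.0, 17.0), 90.0) [ 0.522 -0.341  0.066]
wax ((310.0000305175781, 161.50001525878906), (18.335756301879883, 11.62755298614502), 26.56505012512207) [ 0.647 -0.064  0.014]
pot in side [(np.float64(370.76348111259875), np.float64(223.5932057702397))]
head [0.606 0.12  0.025] (np.float64(324.7255581566798), np.float64(174.3555920773456))
block [ 0.477 -0.066  0.016] (np.float64(291.85236085993137), np.float64(205.82336001418975))
```

Targets (world): head (0.607, 0.119, 0.025), block (0.477, -0.065, 0.016), lid (0.619, -0.250, 0.035). They agree with the side view. The lamp is at about (0.67, 0.45), so I'll bend the path around it on the near side and shut the fingers on the way.

Call:
move_arm(
  moves=[
    [0, [-0.0277, -0.0236, 0], [0, 0, 0]],
    [0, [-0.0277, -0.0236, 0], [0, 0, 0]],
    [0, [-0.0277, -0.0236, 0], [0, 0, 0]],
    [0, [-0.0277, -0.0236, 0], [0, 0, 0]],
    [0, [-0.0277, -0.0236, 0], [0, 0, 0]],
    [0, [-0.0277, -0.0236, 0], [0, 0, 0]],
    [0, [-0.0277, -0.0236, 0], [0, 0, 0]],
    [0, [-0.0277, -0.0236, 0], [0, 0, 0]],
    [0, [-0.0277, -0.0236, 0], [0, 0, 0]],
    [0, [-0.0277, -0.0236, 0], [0, 0, 0]],
  ],
)

```text
time: 0.93
eef_pos: [0.4005, 0.3287, 0.2496]
tcp_rot: [0.158, 0.987, -0.0, -0.0]
contact_force: [0.3, 0.3, -0.5]
opening: 0.001
finger_force: 0.0
```

Call:
move_arm(
  moves=[
    [0, [-0.0262, -0.0135, 0], [0, 0, 0]],
    [0, [-0.0262, -0.0135, 0], [0, 0, 0]],
    [0, [-0.0262, -0.0135, 0], [0, 0, 0]],
    [0, [-0.0262, -0.0135, 0], [0, 0, 0]],
    [0, [-0.0262, -0.0135, 0], [0, 0, 0]],
    [0, [-0.0262, -0.0135, 0], [0, 0, 0]],
    [0, [-0.0262, -0.0135, 0], [0, 0, 0]],
    [0, [-0.0262, -0.0135, 0], [0, 0, 0]],
    [0, [-0.0262, -0.0135, 0], [0, 0, 0]],
    [0, [-0.0262, -0.0135, 0], [0, 0, 0]],
  ],
)

```text
time: 1.77
eef_pos: [0.6075, 0.1191, 0.2493]
tcp_rot: [0.158, 0.987, -0.0, -0.001]
contact_force: [0.4, 0.3, -0.3]
opening: 0.002
finger_force: 0.0
```

```bash
cat >g.py <<'E'
import sys;from h import *
from scipy.spatial.transform import Rotation as Ro
np.set_printoptions(precision=4,suppress=True)
s=get_state();R=Ro.from_quat(s["tcp_rot"]).as_matrix()
print(s["time"],s["eef_pos"],R[:,2],s["opening"],s["contact_force"])
for a in sys.argv[1:]:
    print(a,"tool shift",R.T@(np.array(eval(a))-s["eef_pos"]))
if len(sys.argv)<3:
    T=camera_params("wrist");cv2.imwrite(f"pics/w{s['time']:.1f}.png",read_camera("wrist")[:,:,::-1])
    C=np.linalg.inv(T["tool_from_camera"])
    for n,P in(("head",(.607,.119,.025)),("block",(.477,-.065,.016)),("lid",(.619,-.25,.035))):
        q=C@np.r_[R.T@(np.array(P)-s["eef_pos"]),1]
        if q[2]>0:print(n,"wrist px",q[0]/q[2]*T["fx"]+T["cx"],q[1]/q[2]*T["fy"]+T["cy"])
E
python3 g.py "(.607,.119,.069)"; ls pics
```

```text
1.7667 [0.6075 0.1191 0.2493] [-0.0011  0.     -1.    ] 0.002029329768758977 [ 0.3812  0.2631 -0.3467]
(.607,.119,.069) tool shift [ 0.0003 -0.0002  0.1803]
head wrist px 316.3909849381118 172.36335654814354
block wrist px 113.13256272427924 109.47997593064149
lid wrist px 26.319413842064193 277.86045701594384
c1.png
c2.png
side0.png
top0.png
w1.8.png
```

View pics/w1.8.png

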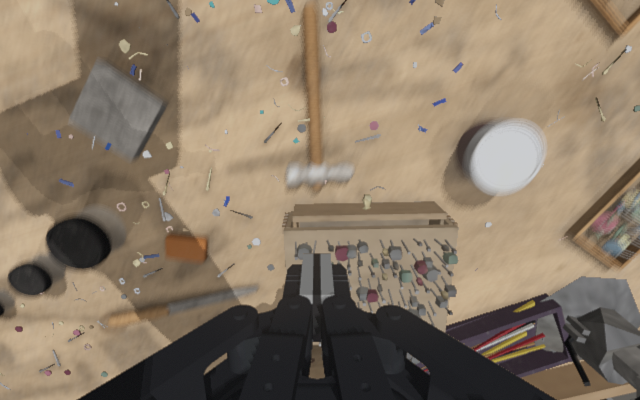

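The wrist view shows the head at (320,175), the block at (118,108) and the pot at (30,278). All are within about 4 px of the predictions, so I'm going down over the head, tips about 2.8 cm above it. I then hold 2 s and rise.

Call:
move_arm(
  moves=[
    [0, [0, 0.002, 0.0177], [0, 0, 0]],
    [0, [0, 0, 0.0177], [0, 0, 0]],
    [0, [0, 0, 0.0177], [0, 0, 0]],
    [0, [0, 0, 0.0177], [0, 0, 0]],
    [0, [0, 0, 0.0177], [0, 0, 0]],
    [0, [0, 0, 0.0177], [0, 0, 0]],
    [0, [0, 0, 0.0177], [0, 0, 0]],
    [0, [0, 0, 0.0177], [0, 0, 0]],
    [0, [0, 0, 0.0177], [0, 0, 0]],
    [0, [0, 0, 0.0177], [0, 0, 0]],
  ],
)

```text
time: 2.65
eef_pos: [0.607, 0.1224, 0.0717]
tcp_rot: [0.158, 0.987, -0.0, -0.0]
contact_force: [0.9, 0.7, 0.2]
opening: 0.0
finger_force: 0.0
```

Call:
move_arm(
  moves=[
    [0, [0, 0, 0], [0, 0, 0]],
    [0, [0, 0, 0], [0, 0, 0]],
    [0, [0, 0, 0], [0, 0, 0]],
    [0, [0, 0, 0], [0, 0, 0]],
    [0, [0, 0, 0], [0, 0, 0]],
    [0, [0, 0, 0], [0, 0, 0]],
    [0, [0, 0, 0], [0, 0, 0]],
    [0, [0, 0, 0], [0, 0, 0]],
    [0, [0, 0, 0], [0, 0, 0]],
    [0, [0, 0, 0], [0, 0, 0]],
  ],
)

```text
time: 3.48
eef_pos: [0.6076, 0.1222, 0.0731]
tcp_rot: [0.158, 0.987, 0.0, 0.0]
contact_force: [-0.0, 0.2, 0.0]
opening: -0.001
finger_force: 0.0
```

```bash
python3 g.py "(.607,.119,.072)"; ls pics; python3 -c "
import cv2,glob,os
f=max(glob.glob('pics/w*'),key=os.path.getmtime)
a=cv2.imread(f)
from h import *
b=read_camera('side')[60:260,200:520,::-1]
cv2.imwrite('pics/j1.png',np.vstack([cv2.resize(a[60:360,150:490],(480,300)),cv2.resize(b,(480,300))]))"
```

```text
3.4833 [0.6076 0.1222 0.0731] [ 0.  0. -1.] -0.001413961439586176 [-0.0383  0.2402  0.0353]
(.607,.119,.072) tool shift [-0.0005 -0.0033  0.0011]
head wrist px 311.39695725239864 243.29600484538906
block wrist px -83.28777078076928 126.49587679795842
lid wrist px -195.9772822127086 418.0091621149742
c1.png
c2.png
side0.png
top0.png
w1.8.png
w3.5.png
```

View pics/j1.png

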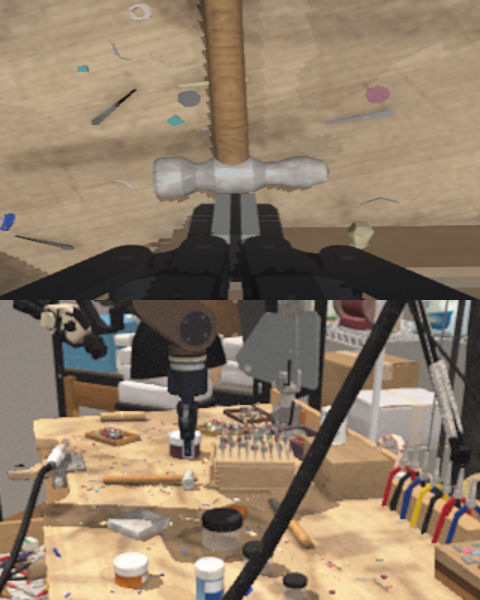

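Top half is the wrist view, with the head centre just ahead of the shut fingertips at about (238,175). Bottom half is the side view, with the tips hovering over the head and nothing touched. I nudge 4 mm toward the robot, keep dwelling, then rise and cross to the block.

Call:
move_arm(
  moves=[
    [0, [0.004, 0, 0], [0, 0, 0]],
    [0, [0, 0, 0], [0, 0, 0]],
    [0, [0, 0, 0], [0, 0, 0]],
    [0, [0, 0, 0], [0, 0, 0]],
    [0, [0, 0, 0], [0, 0, 0]],
    [0, [0, 0, 0], [0, 0, 0]],
    [0, [0, 0, 0], [0, 0, 0]],
    [0, [0, 0, 0], [0, 0, 0]],
    [0, [0, 0, 0], [0, 0, 0]],
    [0, [0, 0, 0], [0, 0, 0]],
  ],
)

```text
time: 4.42
eef_pos: [0.6038, 0.1235, 0.073]
tcp_rot: [0.158, 0.987, 0.0, -0.0]
contact_force: [0.2, 0.1, 0.1]
opening: 0.001
finger_force: 0.0
```

Call:
move_arm(
  moves=[
    [0, [0, 0, 0], [0, 0, 0]],
    [0, [0, 0, 0], [0, 0, 0]],
    [0, [0, 0, 0], [0, 0, 0]],
    [0, [0, 0, 0], [0, 0, 0]],
    [0, [0, 0, 0], [0, 0, 0]],
    [0, [0, 0, 0], [0, 0, 0]],
    [0, [0, 0, 0], [0, 0, 0]],
    [0, [0, 0, 0], [0, 0, 0]],
    [0, [0, 0, 0], [0, 0, 0]],
    [0, [0, 0, 0], [0, 0, 0]],
  ],
)

```text
time: 5.25
eef_pos: [0.6038, 0.1235, 0.073]
tcp_rot: [0.158, 0.987, -0.0, 0.0]
contact_force: [0.1, 0.5, 0.3]
opening: 0.0
finger_force: 0.0
```

Call:
move_arm(
  moves=[
    [0, [0, 0, -0.018], [0, 0, 0]],
    [0, [0, 0, -0.018], [0, 0, 0]],
    [0, [0, 0, -0.018], [0, 0, 0]],
    [0, [0, 0, -0.018], [0, 0, 0]],
    [0, [0, 0, -0.018], [0, 0, 0]],
    [0, [0, 0, -0.018], [0, 0, 0]],
    [0, [0, 0, -0.018], [0, 0, 0]],
    [0, [0, 0, -0.018], [0, 0, 0]],
    [0, [0, 0, -0.018], [0, 0, 0]],
    [0, [0, 0, -0.018], [0, 0, 0]],
  ],
)

```text
time: 6.08
eef_pos: [0.6036, 0.1235, 0.2539]
tcp_rot: [0.158, 0.987, 0.0, -0.0]
contact_force: [-0.4, -0.2, -0.5]
opening: -0.007
finger_force: 0.0
```

Call:
move_arm(
  moves=[
    [0, [0.0065, -0.0216, 0], [0, 0, 0]],
    [0, [0.0065, -0.0216, 0], [0, 0, 0]],
    [0, [0.0065, -0.0216, 0], [0, 0, 0]],
    [0, [0.0065, -0.0216, 0], [0, 0, 0]],
    [0, [0.0065, -0.0216, 0], [0, 0, 0]],
    [0, [0.0065, -0.0216, 0], [0, 0, 0]],
    [0, [0.0065, -0.0216, 0], [0, 0, 0]],
    [0, [0.0065, -0.0216, 0], [0, 0, 0]],
    [0, [0.0065, -0.0216, 0], [0, 0, 0]],
    [0, [0.0065, -0.0216, 0], [0, 0, 0]],
  ],
)

```text
time: 6.92
eef_pos: [0.4737, -0.0621, 0.2531]
tcp_rot: [0.158, 0.987, -0.0, 0.0]
contact_force: [0.2, 0.3, -0.1]
opening: 0.0
finger_force: 0.0
```

```bash
python3 g.py "(.475,-.062,.063)"; mv $(ls -t pics/w*|head -1) pics/wb.png
```

```text
6.9167 [ 0.4737 -0.0621  0.2531] [ 0.0003 -0.0002 -1.    ] 0.0004601867704919262 [ 0.192   0.2615 -0.0587]
(.475,-.062,.063) tool shift [-0.0011  0.0005  0.1901]
head wrist px 497.51079861284 229.77360407798616
block wrist px 315.05569275700816 173.31649035871305
lid wrist px 212.25175762619443 324.0903219448487
```

View pics/wb.png

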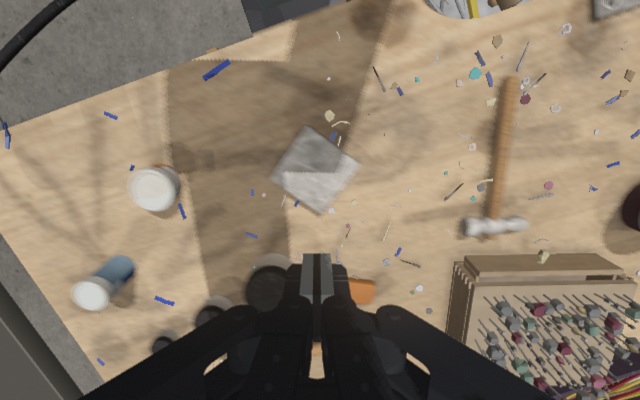

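The wrist view shows the block centred at about (315,170), as predicted. I go down, dwell, rise and cross to the pot.

Call:
move_arm(
  moves=[
    [0, [0, -0.002, 0.019], [0, 0, 0]],
    [0, [0, 0, 0.019], [0, 0, 0]],
    [0, [0, 0, 0.019], [0, 0, 0]],
    [0, [0, 0, 0.019], [0, 0, 0]],
    [0, [0, 0, 0.019], [0, 0, 0]],
    [0, [0, 0, 0.019], [0, 0, 0]],
    [0, [0, 0, 0.019], [0, 0, 0]],
    [0, [0, 0, 0.019], [0, 0, 0]],
    [0, [0, 0, 0.019], [0, 0, 0]],
    [0, [0, 0, 0.019], [0, 0, 0]],
  ],
)

```text
time: 7.8
eef_pos: [0.4741, -0.0632, 0.0623]
tcp_rot: [0.158, 0.987, -0.0, 0.0]
contact_force: [0.0, -0.0, -0.9]
opening: -0.001
finger_force: 0.0
```

Call:
move_arm(
  moves=[
    [0, [0, 0, 0], [0, 0, 0]],
    [0, [0, 0, 0], [0, 0, 0]],
    [0, [0, 0, 0], [0, 0, 0]],
    [0, [0, 0, 0], [0, 0, 0]],
    [0, [0, 0, 0], [0, 0, 0]],
    [0, [0, 0, 0], [0, 0, 0]],
    [0, [0, 0, 0], [0, 0, 0]],
    [0, [0, 0, 0], [0, 0, 0]],
    [0, [0, 0, 0], [0, 0, 0]],
    [0, [0, 0, 0], [0, 0, 0]],
  ],
)

```text
time: 8.63
eef_pos: [0.4739, -0.0633, 0.0631]
tcp_rot: [0.158, 0.987, -0.0, 0.0]
contact_force: [-1.1, 0.3, -0.7]
opening: -0.0
finger_force: 0.0
```

Call:
move_arm(
  moves=[
    [0, [0, 0, 0], [0, 0, 0]],
    [0, [0, 0, 0], [0, 0, 0]],
    [0, [0, 0, 0], [0, 0, 0]],
    [0, [0, 0, 0], [0, 0, 0]],
    [0, [0, 0, 0], [0, 0, 0]],
    [0, [0, 0, 0], [0, 0, 0]],
    [0, [0, 0, 0], [0, 0, 0]],
    [0, [0, 0, 0], [0, 0, 0]],
    [0, [0, 0, 0], [0, 0, 0]],
    [0, [0, 0, 0], [0, 0, 0]],
  ],
)

```text
time: 9.47
eef_pos: [0.4739, -0.0633, 0.063]
tcp_rot: [0.158, 0.987, -0.0, -0.0]
contact_force: [-0.5, -0.1, -1.4]
opening: 0.001
finger_force: 0.0
```

Call:
move_arm(
  moves=[
    [0, [0, 0, 0], [0, 0, 0]],
    [0, [0, 0, 0], [0, 0, 0]],
    [0, [0, 0, 0], [0, 0, 0]],
    [0, [0, 0, 0], [0, 0, 0]],
    [0, [0, 0, 0], [0, 0, 0]],
    [0, [0, 0, 0], [0, 0, 0]],
    [0, [0, 0, 0], [0, 0, 0]],
    [0, [0, 0, 0], [0, 0, 0]],
    [0, [0, 0, 0], [0, 0, 0]],
    [0, [0, 0, 0], [0, 0, 0]],
  ],
)

```text
time: 10.3
eef_pos: [0.4739, -0.0633, 0.063]
tcp_rot: [0.158, 0.987, 0.0, -0.0]
contact_force: [-0.5, 0.7, 0.6]
opening: 0.003
finger_force: 0.0
```

Call:
move_arm(
  moves=[
    [0, [0, 0, -0.019], [0, 0, 0]],
    [0, [0, 0, -0.019], [0, 0, 0]],
    [0, [0, 0, -0.019], [0, 0, 0]],
    [0, [0, 0, -0.019], [0, 0, 0]],
    [0, [0, 0, -0.019], [0, 0, 0]],
    [0, [0, 0, -0.019], [0, 0, 0]],
    [0, [0, 0, -0.019], [0, 0, 0]],
    [0, [0, 0, -0.019], [0, 0, 0]],
    [0, [0, 0, -0.019], [0, 0, 0]],
    [0, [0, 0, -0.019], [0, 0, 0]],
  ],
)

```text
time: 11.13
eef_pos: [0.4737, -0.0632, 0.2539]
tcp_rot: [0.158, 0.987, -0.0, -0.0]
contact_force: [0.1, -0.7, -1.0]
opening: -0.001
finger_force: 0.0
```

Call:
move_arm(
  moves=[
    [0, [-0.0194, -0.0132, 0], [0, 0, 0]],
    [0, [-0.0194, -0.0132, 0], [0, 0, 0]],
    [0, [-0.0194, -0.0132, 0], [0, 0, 0]],
    [0, [-0.0194, -0.0132, 0], [0, 0, 0]],
    [0, [-0.0194, -0.0132, 0], [0, 0, 0]],
    [0, [-0.0194, -0.0132, 0], [0, 0, 0]],
    [0, [-0.0194, -0.0132, 0], [0, 0, 0]],
    [0, [-0.0194, -0.0132, 0], [0, 0, 0]],
    [0, [-0.0194, -0.0132, 0], [0, 0, 0]],
    [0, [-0.0194, -0.0132, 0], [0, 0, 0]],
  ],
)

```text
time: 11.97
eef_pos: [0.6175, -0.2502, 0.2526]
tcp_rot: [0.158, 0.987, 0.0, -0.0]
contact_force: [0.1, -0.2, 0.2]
opening: 0.002
finger_force: 0.0
```

```bash
python3 g.py "(.617,-.248,.082)"; mv $(ls -t pics/w*|head -1) pics/wp.png
```

```text
11.9667 [ 0.6175 -0.2502  0.2526] [-0.0005  0.0003 -1.    ] 0.0018330408143184627 [ 0.1001 -0.1563  0.1653]
(.617,-.248,.082) tool shift [0.0011 0.0019 0.1706]
head wrist px 669.2108881074529 47.66174974541468
block wrist px 456.29864451317076 -28.110455554838012
lid wrist px 317.1605752428782 175.35908995459783
```

View pics/wp.png

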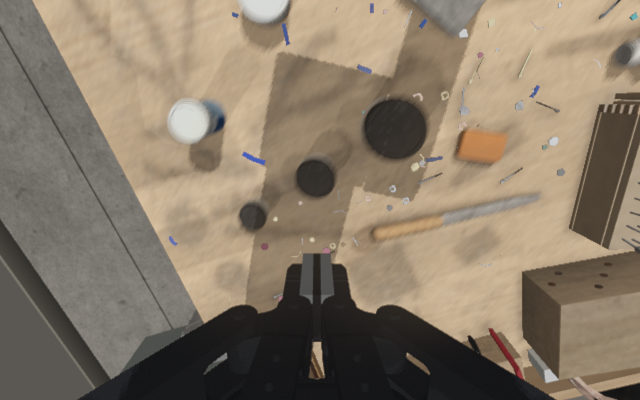

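The wrist view has the middle-sized lid at (315,177), predicted (317,175). The larger lid is at (395,128) and the smaller at (252,215), so this is the right pot.

Call:
move_arm(
  moves=[
    [0, [0, 0, 0.017], [0, 0, 0]],
    [0, [0, 0, 0.017], [0, 0, 0]],
    [0, [0, 0, 0.017], [0, 0, 0]],
    [0, [0, 0, 0.017], [0, 0, 0]],
    [0, [0, 0, 0.017], [0, 0, 0]],
    [0, [0, 0, 0.017], [0, 0, 0]],
    [0, [0, 0, 0.017], [0, 0, 0]],
    [0, [0, 0, 0.017], [0, 0, 0]],
    [0, [0, 0, 0.017], [0, 0, 0]],
    [0, [0, 0, 0.017], [0, 0, 0]],
  ],
)

```text
time: 12.85
eef_pos: [0.6168, -0.2491, 0.082]
tcp_rot: [0.158, 0.987, 0.0, -0.0]
contact_force: [0.5, -1.7, 1.2]
opening: 0.0
finger_force: 0.0
```

Call:
move_arm(
  moves=[
    [0, [0, 0, 0], [0, 0, 0]],
    [0, [0, 0, 0], [0, 0, 0]],
    [0, [0, 0, 0], [0, 0, 0]],
    [0, [0, 0, 0], [0, 0, 0]],
    [0, [0, 0, 0], [0, 0, 0]],
    [0, [0, 0, 0], [0, 0, 0]],
    [0, [0, 0, 0], [0, 0, 0]],
    [0, [0, 0, 0], [0, 0, 0]],
    [0, [0, 0, 0], [0, 0, 0]],
    [0, [0, 0, 0], [0, 0, 0]],
  ],
)

```text
time: 13.68
eef_pos: [0.617, -0.2493, 0.0831]
tcp_rot: [0.158, 0.987, -0.0, 0.0]
contact_force: [-1.1, 0.8, -0.7]
opening: 0.004
finger_force: 0.0
```

Call:
move_arm(
  moves=[
    [0, [0, 0, 0], [0, 0, 0]],
    [0, [0, 0, 0], [0, 0, 0]],
    [0, [0, 0, 0], [0, 0, 0]],
    [0, [0, 0, 0], [0, 0, 0]],
    [0, [0, 0, 0], [0, 0, 0]],
    [0, [0, 0, 0], [0, 0, 0]],
    [0, [0, 0, 0], [0, 0, 0]],
    [0, [0, 0, 0], [0, 0, 0]],
    [0, [0, 0, 0], [0, 0, 0]],
    [0, [0, 0, 0], [0, 0, 0]],
  ],
)

```text
time: 14.52
eef_pos: [0.617, -0.2493, 0.083]
tcp_rot: [0.158, 0.987, 0.0, 0.0]
contact_force: [0.0, 0.1, 0.7]
opening: 0.002
finger_force: 0.0
```

Call:
move_arm(
  moves=[
    [0, [0, 0, 0], [0, 0, 0]],
    [0, [0, 0, 0], [0, 0, 0]],
    [0, [0, 0, 0], [0, 0, 0]],
    [0, [0, 0, 0], [0, 0, 0]],
    [0, [0, 0, 0], [0, 0, 0]],
    [0, [0, 0, 0], [0, 0, 0]],
    [0, [0, 0, 0], [0, 0, 0]],
    [0, [0, 0, 0], [0, 0, 0]],
    [0, [0, 0, 0], [0, 0, 0]],
    [0, [0, 0, 0], [0, 0, 0]],
  ],
)

```text
time: 15.35
eef_pos: [0.617, -0.2493, 0.083]
tcp_rot: [0.158, 0.987, -0.0, 0.0]
contact_force: [0.3, 0.8, 0.4]
opening: -0.002
finger_force: 0.0
```

Call:
move_arm(
  moves=[
    [0, [0, 0, -0.02], [0, 0, 0]],
    [0, [0, 0, -0.02], [0, 0, 0]],
    [0, [0, 0, -0.02], [0, 0, 0]],
    [0, [0, 0, -0.02], [0, 0, 0]],
    [0, [0, 0, -0.02], [0, 0, 0]],
    [0, [0, 0, -0.02], [0, 0, 0]],
    [0, [0, 0, -0.02], [0, 0, 0]],
    [0, [0, 0, -0.02], [0, 0, 0]],
    [0, [0, 0, -0.015], [0, 0, 0]],
    [0, [0, 0, 0], [0, 0, 0]],
  ],
)

```text
time: 16.18
eef_pos: [0.6186, -0.2502, 0.263]
tcp_rot: [0.158, 0.987, -0.001, 0.004]
contact_force: [0.8, -0.4, 1.6]
opening: 0.0
finger_force: 0.0
```

```bash
python3 -c "
from h import *
a=cv2.imread('pics/side0.png')[150:280,220:345].astype(int);b=read_camera('side')[150:280,220:345,::-1].astype(int)
print('changed px',(abs(a-b).max(2)>60).sum());s=get_state();print(s['time'],s['eef_pos']);print(sign_off())"
```

```text
changed px 3937
16.2333 [ 0.61786393 -0.24979176  0.26059839]
the job is handed in; nothing more can be done
None
```

The job is handed in at 16.2 s with no verdict returned. The arm pointed at the hammer head, the steel block and the black lid in that order, 2.5 s each with the tips about 2.8 cm above, and finished about 22 cm above the lid. I saw no sign of contact, but my last before/after picture check was inconclusive: 3,937 pixels changed and I did not look at why before handing in.

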